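Find and push open the unbolted waste hatch

TASK

One of the four identical steel hatches in the grey waste console is not bolted underneath. Press the hatches on their black finger marks to find the one that rocks, then push that side down with the fingers until the hatch is fully open, and leave it standing open. Do not lift or shift the culture dish, the red-lidded pot or the tube rack.

Things in the scene. Friction and masses are not known exactly. Their poses are not given: they have to be found in the camera images.
- console: Low grey waste console fixed on the bench, 200 (its x) by 440 (y) by 80 mm high; origin at the centre of its underside, x away from the robot, y along the row of four hatches. Behind the hatches (+x) is a plain ledge 88 mm wide. Under each hatch is a well 92 by 84 mm, 74 mm deep. All hatches look alike; any may be the loose one.
- hatch_1_mark (a point): Centre of the black 22 mm finger mark on hatch 1, level with the console top when shut (axes then as the console's); moves with the hatch: a steel plate 88 (x) by 80 (y) by 6 mm on a pin along y, 42 mm beyond the mark (+x), 3 mm lower. The plate reaches 18 mm from the mark to -x, 28 mm past the pin. Mark spacing 100 mm. Pressed, a firm one gives 1 to 2 mm (rubber pads); the loose one sinks at about 3 N.
- hatch_1 (a joint): Angle of hatch 1 in rad: 0 shut and flush, growing as the mark's side sinks into the well and the far edge rises; stop at 1.0 (the mark is then about 35 mm lower). Stiff pin: it stays at whatever angle it is left. A firm hatch gives up to about 0.05.
- hatch_2_mark (a point): Centre of the black 22 mm finger mark on hatch 2, level with the console top when shut (axes then as the console's); moves with the hatch: a steel plate 88 (x) by 80 (y) by 6 mm on a pin along y, 42 mm beyond the mark (+x), 3 mm lower. The plate reaches 18 mm from the mark to -x, 28 mm past the pin. Mark spacing 100 mm. Pressed, a firm one gives 1 to 2 mm (rubber pads); the loose one sinks at about 3 N.
- hatch_2 (a joint): Angle of hatch 2 in rad: 0 shut and flush, growing as the mark's side sinks into the well and the far edge rises; stop at 1.0 (the mark is then about 35 mm lower). Stiff pin: it stays at whatever angle it is left. A firm hatch gives up to about 0.05.
- hatch_3_mark (a point): Centre of the black 22 mm finger mark on hatch 3, level with the console top when shut (axes then as the console's); moves with the hatch: a steel plate 88 (x) by 80 (y) by 6 mm on a pin along y, 42 mm beyond the mark (+x), 3 mm lower. The plate reaches 18 mm from the mark to -x, 28 mm past the pin. Mark spacing 100 mm. Pressed, a firm one gives 1 to 2 mm (rubber pads); the loose one sinks at about 3 N.
- hatch_3 (a joint): Angle of hatch 3 in rad: 0 shut and flush, growing as the mark's side sinks into the well and the far edge rises; stop at 1.0 (the mark is then about 35 mm lower). Stiff pin: it stays at whatever angle it is left. A firm hatch gives up to about 0.05.
- hatch_4_mark (a point): Centre of the black 22 mm finger mark on hatch 4, level with the console top when shut (axes then as the console's); moves with the hatch: a steel plate 88 (x) by 80 (y) by 6 mm on a pin along y, 42 mm beyond the mark (+x), 3 mm lower. The plate reaches 18 mm from the mark to -x, 28 mm past the pin. Mark spacing 100 mm. Pressed, a firm one gives 1 to 2 mm (rubber pads); the loose one sinks at about 3 N.
- hatch_4 (a joint): Angle of hatch 4 in rad: 0 shut and flush, growing as the mark's side sinks into the well and the far edge rises; stop at 1.0 (the mark is then about 35 mm lower). Stiff pin: it stays at whatever angle it is left. A firm hatch gives up to about 0.05.
- dish_mid (a point): Centre (8 mm above its underside) of a round lidded culture dish, white with a blue lid, 62 mm across and 16 mm high, lying loose on the console's ledge behind the hatches. To be left alone.
- pot_mid (a point): Centre of a white specimen pot with a red lid, 60 mm across, 68 mm high (34 mm above its underside), standing on the bench to the left of the console. To be left alone.
- rack_mid (a point): Centre of a wire tube rack, 164 by 104 mm and 78 mm high, with blue-capped tubes reaching 108 mm; the point is 37 mm above its underside. It stands on the bench to the right of the console. To be left alone.

How it is judged (in metres and radians):
On the way, in this order (a step that is already met when the one before it is completed fails the run):
1. a hatch rocks under the pressing fingers (more than 0.12 rad) (((value of joint hatch_1 above 0.12 rad and value of joint each of hatch_2, hatch_3, hatch_4 below 0.08 rad) or (value of joint hatch_2 above 0.12 rad and value of joint each of hatch_1, hatch_3, hatch_4 below 0.08 rad) or (value of joint hatch_3 above 0.12 rad and value of joint each of hatch_1, hatch_2, hatch_4 below 0.08 rad) or (value of joint hatch_4 above 0.12 rad and value of joint each of hatch_1, hatch_2, hatch_3 below 0.08 rad)) and contact force between the fingers and console above 0.5 N), for 0.05 s.
2. that hatch is pushed open by the fingers (more than 0.7 rad) (((value of joint hatch_1 above 0.7 rad and value of joint each of hatch_2, hatch_3, hatch_4 below 0.08 rad) or (value of joint hatch_2 above 0.7 rad and value of joint each of hatch_1, hatch_3, hatch_4 below 0.08 rad) or (value of joint hatch_3 above 0.7 rad and value of joint each of hatch_1, hatch_2, hatch_4 below 0.08 rad) or (value of joint hatch_4 above 0.7 rad and value of joint each of hatch_1, hatch_2, hatch_3 below 0.08 rad)) and contact force between the fingers and console above 0.5 N), for 0.05 s.
At the end, for the whole second after the job is handed in: One hatch stands open by more than 0.7 rad (its stop is at 1.0) and is at rest, the other three are shut (under 0.08 rad), and dish, pot and rack are within 20 mm of where they stood (((value of joint hatch_1 above 0.7 rad and value of joint each of hatch_2, hatch_3, hatch_4 below 0.08 rad) or (value of joint hatch_2 above 0.7 rad and value of joint each of hatch_1, hatch_3, hatch_4 below 0.08 rad) or (value of joint hatch_3 above 0.7 rad and value of joint each of hatch_1, hatch_2, hatch_4 below 0.08 rad) or (value of joint hatch_4 above 0.7 rad and value of joint each of hatch_1, hatch_2, hatch_3 below 0.08 rad)) and velocity of joint hatch_1 between -0.05 and 0.05 rad/s and velocity of joint hatch_2 between -0.05 and 0.05 rad/s and velocity of joint hatch_3 between -0.05 and 0.05 rad/s and velocity of joint hatch_4 between -0.05 and 0.05 rad/s and distance of each of dish_mid, pot_mid, rack_mid from where it was at the start of the episode below 0.02 m); the robot touches nothing.
It fails at once if the dish is lifted or shifted by more than 20 mm (distance of dish_mid from where it was at the start of the episode above 0.02 m).
It fails at once if the pot is lifted or shifted by more than 20 mm (distance of pot_mid from where it was at the start of the episode above 0.02 m).
It fails at once if the rack is lifted or shifted by more than 20 mm (distance of rack_mid from where it was at the start of the episode above 0.02 m).
It also fails if it takes over 48 s, if anything falls off the work surface, if the arm or the gripper's body presses on something with over 40 N, if the wrist force passes 120 N, or if a joint passes its speed limit or range.

ROBOT

A 6-joint arm with a two-finger parallel gripper is mounted at the origin on the work surface. World frame = base frame: x ahead of the robot, y to its left, z up, the work surface at z = 0. Lengths are in mm, angles in rad, forces in N, time in s.
With the tool pointing down it reaches from about 300 to 875 mm from the base axis. Payload 6.4 kg.
Tool frame: the origin (TCP) lies midway between the tips of the shut fingers; the grasp point (between the pads) lies 19 mm behind it; z points along the fingers, y is the line along which they close (so a half turn about z gives the same grasp; the last joint's range is limited). The gripper opens to 88 mm and grips with 3 to 60 N. Pads are 18 mm wide; open, the fingers measure 123 mm over their backs; the gripper's body (75 mm by 187 mm) begins 45 mm behind the grasp point.
Start: joints at [-1.398, 0.181, 1.607, -0, 1.354, -0.206], TCP at [212.655, -534.246, 238.714] pointing down, gripper open.
Joint ranges: [-2.99, 2.99], [-0.89, 2.07], [0.3, 2.58], [-1.14, 4.28], [0, 2.63], [-3.12, 3.12]. Speed limits (rad/s): [2.57, 2.57, 3.01, 3.14, 3.14, 3.14].

INTERFACE

Orientations are given as a rotation vector (axis times angle).
In Python, from workcell import arm, capture, camera_info, boxes_of, masks_of, tip_of gives the robot as it stands.
- The arm moves only by the tool arm_command, never from a script. Its argument "moves" is a list of rows, each a list of 7 numbers: the closure, from -1 (fully open) to 1 (shut), then the shift along the tool's x, y, z in mm, then the turn, a rotation vector about the tool's x, y, z in rad. In form: [[jaw, tx, ty, tz, wx, wy, wz], ...]. A call has 1 to 5 rows; each row shifts and turns the commanded pose from where the row before left it, along the tool's axes as they then stand; what a row does not reach is not made up. A row lasts 1/8 s, in which the tool goes at most 62.5 mm and 10.7 degrees, less where a joint would pass 70% of its speed; a pose out of reach is approached as far as the arm can. A call with a gripper value outside its range is refused whole. The fingers move at their own pace and stop on an object; "force" is the grip in N (left out, the last holds). Time passes only in rows, so rows that do not move let the fingers close. It gives the time, the measured TCP pose, the force, the opening and the grip force at its end, in the units of the state.
- arm.state(): the state, without advancing time (a new reading comes with each control period).
- capture(name): name is "side" or "top" or "wrist"; returns the picture (384x512x3 uint8, blue, green, red); there is no depth.
- camera_info(name): a dict with "fx", "fy", "cx", "cy" (pixels), "view" (4x4, takes a point from world to camera coordinates). Camera axes: x right, y up, looking along -z (the intrinsics and any distortion apply to the point x, -y, -z); pixel columns grow to the right and rows downward; lengths in mm; the calibration is good to about 2 mm. A picture is of the moment at which its call begins: read the wrist's pose just before it. camera_info takes no time and is no camera call; for the wrist camera it gives the pose at the moment of the call.
- arm.sign_off(): hands the job in; it is judged then, once.
Trained networks look in the newest picture that a camera, given by its name, has taken for a name from the list of things; names that differ only in an ending like _2 or _b are one class to them, and where a whole thing is asked for, a point or a joint stands for the part that bears it (a point fixed in the world has none). Each returns a list of dicts, best first, with "score" (0 to 1); they miss things now and then, are a little off and sometimes report something else, mostly with a low value. They report only what shows in the picture. A call takes as long as a camera call.
- boxes_of(camera, query): "xyz" ([x, y, z] in mm, in world coordinates, good to about 4 mm: the middle of the surface that is visible of it).
- masks_of(camera, query): "mask" (384x512 bool, what is visible of it).
- tip_of(camera, query): "xyz" ([x, y, z] in mm, in world coordinates, good to about 4 mm: a listed point, or the origin of a listed thing).
The state is a dict: "t": time; "joint_positions": joint angles; "joint_vel": joint speeds; "joint_efforts": joint torques, N m; "ee_pos": TCP position; "ee_rot": TCP orientation; "wrist_force": force on the tool from outside, world axes, zero at the start; "moment": the same for the moment, N m; "grip_width": opening from 0.0 (shut) to 1.0 (fully open); "gripper_force": force on a finger pad.
Only numpy, scipy, OpenCV 4.12 (cv2) and the standard library are available. Lean on these libraries where they do the work, as an engineer would, in place of code of your own. Each camera call takes 0.05 s, during which the arm holds its last target. There are 200 camera calls.

## Working session

There is one attempt and no reset: what is moved stays moved. The work goes in short steps, Python scripts to look and compute and a tool call to move; the robot and the scene stay as the last step left them, time stands still between calls to the robot, and variables do not carry over. Pictures are saved under pics/ and viewed, at most 10 in all, crops included, and the job is handed in when it is done.

Besides the shell and the picture viewer there is one more tool, called after "Call:" in YAML: its name, and indented under it one key for each argument. arm_command: Moves the arm, as the interface text tells. Its arguments: {"type":"object","properties":{"moves":{"type":"array"},"force":{"type":"number"}},"required":["moves"]}

```bash
mkdir -p pics; python3 - <<'E'
from workcell import *
import cv2,numpy as np
for c in("top","side"):
    im=capture(c); cv2.imwrite(f"pics/{c}1.png",im)
    for q in("hatch_1_mark","console","dish_mid","pot_mid","rack_mid"):
        for r in tip_of(c,q)[:5]: print(c,q,round(r["score"],2),np.round(r["xyz"]))
s=arm.state();print(s["t"],s["ee_pos"],s["ee_rot"],s["wrist_force"])
E
```

```text
top hatch_1_mark 0.77 [535. 192.  75.]
top hatch_1_mark 0.2 [511.  -4.  79.]
top console 0.55 [571.  34.   1.]
top dish_mid 0.88 [620. -54.  92.]
top pot_mid 0.73 [556. 432.  34.]
top rack_mid 0.68 [ 515. -493.   35.]
top rack_mid 0.46 [508.  -6.  80.]
side hatch_1_mark 0.69 [537. 195.  80.]
side console 0.81 [573.  36.   1.]
side dish_mid 0.92 [625. -54.  86.]
side pot_mid 0.76 [559. 433.  33.]
side rack_mid 0.86 [ 511. -493.   38.]
side rack_mid 0.34 [ 495. -102.   82.]
0.6 [ 212.64793421 -534.24391173  238.71527412] [-3.08537763e+00 -5.91436107e-01 -3.54002248e-05] [ 0.26400987 -0.60780731  1.21480517]
```

View pics/top1.png

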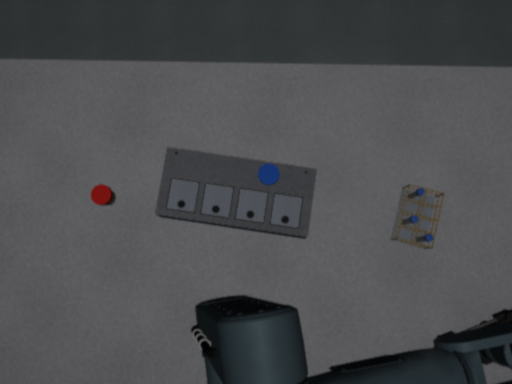

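```bash
cat > h.py <<'E'
import numpy as np,cv2
from workcell import *
def px(c,P):
    i=camera_info(c);p=np.c_[np.atleast_2d(P),np.ones(len(np.atleast_2d(P)))]@np.array(i["view"]).T
    return np.c_[i["cx"]+i["fx"]*p[:,0]/-p[:,2], i["cy"]-i["fy"]*p[:,1]/-p[:,2]]
def ray(c,uv,z):
    i=camera_info(c);V=np.linalg.inv(np.array(i["view"]))
    d=V[:3,:3]@[(uv[0]-i["cx"])/i["fx"],-(uv[1]-i["cy"])/i["fy"],-1];o=V[:3,3]
    return o+d*(z-o[2])/d[2]
E
python3 -c "
from h import *
print(camera_info('top'))
for P in [[535,192,80],[511,-4,80],[495,-102,80]]: print(P,px('top',P))"
```

```text
{'fx': 484.2003851167978, 'fy': 484.2003851167978, 'cx': 253.40597161680708, 'cy': 193.14451611024495, 'view': array([[ 2.11194349e-02, -9.99739473e-01, -8.65770884e-03,
        -2.58543713e+01],
       [ 9.88850619e-01,  1.96110775e-02,  1.47613886e-01,
        -5.70329342e+02],
       [-1.47405642e-01, -1.16787026e-02,  9.89007171e-01,
        -1.38477759e+03],
       [ 0.00000000e+00,  0.00000000e+00,  0.00000000e+00,
         1.00000000e+00]])}
[535, 192, 80] [[181.060874   202.12482726]]
[511, -4, 80] [[249.2839377  211.83182293]]
[495, -102, 80] [[283.59505693 218.11661353]]
```

The top view shows the console tilted, with marks near (181,204), (215,209), (250,214) and (285,219). The dish is at (268,174), behind the third and fourth hatches. The pot is at the left and the rack at the right.

```bash
python3 - <<'E'
from h import *
im=cv2.imread("pics/top1.png",0).astype(float)
P=[]
for u,v in[(181,204),(215,209),(250,214),(285,219)]:
    w=im[v-6:v+7,u-6:u+7]; w=np.clip(70-w,0,None) if 0 else np.clip(np.median(w)*0.75-w,0,None)
    yy,xx=np.mgrid[v-6:v+7,u-6:u+7]
    uv=((w*xx).sum()/w.sum(),(w*yy).sum()/w.sum()); p=ray("top",uv,80);P.append(p);print(np.round(uv,1),np.round(p,1))
P=np.array(P);print(np.diff(P,axis=0),np.linalg.norm(np.diff(P,axis=0),axis=1))
a=P[0]-P[3];print("yaw",np.arctan2(-a[0],a[1]))
from scipy.spatial.transform import Rotation as R
s=arm.state();print(R.from_rotvec(s["ee_rot"]).as_matrix().round(4).tolist())
E
```

```text
[180.9 203.7] [530.5 192.4  80. ]
[215.2 208.9] [517.6  93.5  80. ]
[249.9 214. ] [504.9  -5.8  80. ]
[284.7 219.1] [ 492.2 -105.2   80. ]
[[-12.94173638 -98.88449095   0.        ]
 [-12.69659271 -99.28284195   0.        ]
 [-12.66680971 -99.42580838   0.        ]] [ 99.72778495 100.09138911 100.229434  ]
yaw -0.1280125992663634
[[0.9291, 0.3698, 0.0], [0.3698, -0.9291, 0.0], [0.0, -0.0, -1.0]]
```

Call:
arm_command:
  moves:
    - [1,42,-29.5,0,0,0,0]
    - [1,42,-29.5,0,0,0,0]
    - [1,42,-29.5,0,0,0,0]
    - [1,42,-29.5,0,0,0,0]
    - [1,42,-29.5,0,0,0,0]

```text
t: 1.23
ee_pos: [354.0, -318.2, 238.9]
ee_rot: [3.085, 0.591, 0.001]
wrist_force: [1.3, -0.1, -0.9]
grip_width: 0.455
gripper_force: 0.0
```

Call:
arm_command:
  moves:
    - [1,42,-29.5,0,0,0,0]
    - [1,42,-29.5,0,0,0,0]
    - [1,42,-29.5,0,0,0,0]
    - [1,42,-29.5,0,0,0,0]
    - [1,42,-29.5,0,0,0,0]

```text
t: 1.85
ee_pos: [494.6, -103.4, 239.0]
ee_rot: [3.085, 0.591, 0.001]
wrist_force: [0.1, -1.5, 0.8]
grip_width: 0.004
gripper_force: 0.0
```

Call:
arm_command:
  moves:
    - [1,0,0,25,0,0,0.127]
    - [1,0,0,25,0,0,0.127]
    - [1,0,0,25,0,0,0.127]
    - [1,0,0,25,0,0,0.126]
    - [1,0,0,0,0,0,0]

```text
t: 2.48
ee_pos: [492.4, -104.2, 137.0]
ee_rot: [-3.134, 0.199, 0.006]
wrist_force: [-0.5, 0.8, 0.7]
grip_width: 0.003
gripper_force: 0.0
```

```bash
python3 - <<'E'
from h import *
from scipy.spatial.transform import Rotation as R
s=arm.state();M=R.from_rotvec(s["ee_rot"]).as_matrix();print(s["t"],s["ee_pos"],M.round(3).tolist(),s["wrist_force"],s["grip_width"])
im=capture("wrist");cv2.imwrite("pics/w1.png",im)
print("move",M.T@(np.array([492.2,-105.2,80])-s["ee_pos"]))
print(px("wrist",[[492.2,-105.2,80],[504.9,-5.8,80],s["ee_pos"]]))
for r in tip_of("wrist","hatch_4_mark")[:4]: print(r)
E
```

```text
2.475 [ 492.36769913 -104.18521132  137.01981385] [[0.992, -0.127, -0.004], [-0.127, -0.992, 0.002], [-0.004, -0.001, -1.0]] [-0.49922674  0.77326668  0.71293903] 0.003462587398941026
move [ 0.1922744   1.103677   57.01808501]
[[251.22562826 210.79366335]
 [120.65455628 210.59165026]
 [249.32047986 242.63511402]]
{'xyz': [493.9, -104.6, 82.3], 'score': 0.72}
```

View pics/w1.png

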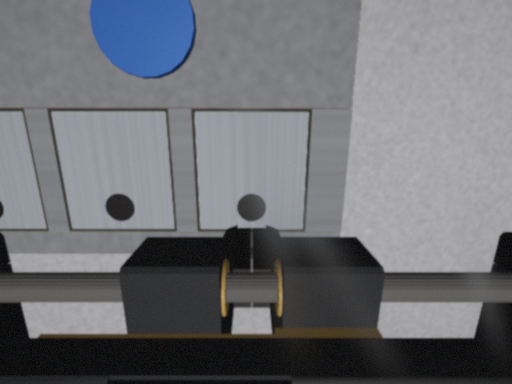

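The wrist view shows the hatch 4 mark at (251,207), about 1-2 mm from where I predicted it. I'll press it.

Call:
arm_command:
  moves:
    - [1,1,1,25,0,0,0]
    - [1,0,0,25,0,0,0]
    - [1,0,0,4,0,0,0]
    - [1,0,0,2,0,0,0]
    - [1,0,0,2,0,0,0]

```text
t: 3.2
ee_pos: [495.6, -106.4, 82.0]
ee_rot: [3.134, -0.201, 0.003]
wrist_force: [0.1, -0.2, -0.2]
grip_width: 0.005
gripper_force: 0.0
```

Call:
arm_command:
  moves:
    - [1,0,0,1,0,0,0]
    - [1,0,0,1,0,0,0]

```text
t: 3.45
ee_pos: [495.2, -106.2, 80.1]
ee_rot: [3.135, -0.201, 0.001]
wrist_force: [-5.9, 2.2, 16.4]
grip_width: 0.008
gripper_force: 8.4
```

That gave 16 N with no sinking, so hatch 4 is firm. Next is hatch 3.

Call:
arm_command:
  moves:
    - [1,0,0,-15,0,0,0]
    - [1,-1,-50,0,0,0,0]
    - [1,-1,-50,0,0,0,0]
    - [1,0,0,12,0,0,0]
    - [1,0,0,1,0,0,0]

```text
t: 4.08
ee_pos: [505.0, -6.5, 80.3]
ee_rot: [-3.135, 0.2, 0.002]
wrist_force: [-1.1, 1.7, 2.3]
grip_width: 0.003
gripper_force: 0.9
```

Call:
arm_command:
  moves:
    - [1,0,0,1,0,0,0]
    - [1,0,0,1,0,0,0]

```text
t: 4.32
ee_pos: [505.4, -7.1, 80.1]
ee_rot: [-3.134, 0.204, 0.001]
wrist_force: [-10.0, 5.4, 21.2]
grip_width: 0.007
gripper_force: 10.4
```

Hatch 3 is firm too. Next is hatch 2.

Call:
arm_command:
  moves:
    - [1,0,0,-15,0,0,0]
    - [1,0,-50,0,0,0,0]
    - [1,0,-50,0,0,0,0]
    - [1,0,0,12,0,0,0]
    - [1,0,0,1,0,0,0]

```text
t: 4.95
ee_pos: [517.9, 91.9, 80.2]
ee_rot: [3.135, -0.202, -0.002]
wrist_force: [-0.2, 1.3, 1.5]
grip_width: 0.006
gripper_force: 0.9
```

Call:
arm_command:
  moves:
    - [1,0,0,1,0,0,0]
    - [1,0,0,1,0,0,0]

```text
t: 5.2
ee_pos: [518.2, 91.5, 78.9]
ee_rot: [3.135, -0.204, -0.001]
wrist_force: [-1.8, 0.1, 2.3]
grip_width: 0.002
gripper_force: 1.1
```

Hatch 2 gives way at about 2 N. I'll press on to confirm it, following the arc.

Call:
arm_command:
  moves:
    - [1,0,0,2,0,0,0]
    - [1,0,0,2,0,0,0]

```text
t: 5.45
ee_pos: [518.6, 92.0, 74.8]
ee_rot: [3.135, -0.202, 0.001]
wrist_force: [-0.8, -1.7, 2.3]
grip_width: 0.006
gripper_force: 1.1
```

Call:
arm_command:
  moves:
    - [1,0.5,0,3,0,0,0]
    - [1,1,0,4,0,0,0]
    - [1,2,0,4,0,0,0]
    - [1,2,0,3,0,0,0]
    - [1,2,0,3,0,0,0]

```text
t: 6.08
ee_pos: [525.3, 91.8, 57.2]
ee_rot: [-3.135, 0.201, 0.002]
wrist_force: [-2.7, -1.3, 2.0]
grip_width: 0.002
gripper_force: 1.4
```

Call:
arm_command:
  moves:
    - [1,2,0,2,0,0,0]
    - [1,2,0,2,0,0,0]
    - [1,2,0,2,0,0,0]

```text
t: 6.45
ee_pos: [531.3, 91.1, 51.3]
ee_rot: [-3.135, 0.201, 0.002]
wrist_force: [-3.7, -0.8, 1.3]
grip_width: 0.008
gripper_force: 1.5
```

Call:
arm_command:
  moves:
    - [1,2,0,2,0,0,0]
    - [1,1,0,2,0,0,0]

```text
t: 6.7
ee_pos: [532.9, 90.9, 49.4]
ee_rot: [3.135, -0.2, -0.008]
wrist_force: [-25.3, -1.3, 40.5]
grip_width: 0.004
gripper_force: 21.3
```

Call:
arm_command:
  moves:
    - [1,1,0,2,0,0,0]
    - [1,0,0,2,0,0,0]

```text
t: 6.95
ee_pos: [533.3, 90.9, 48.8]
ee_rot: [3.134, -0.199, -0.011]
wrist_force: [-42.2, -0.7, 73.6]
grip_width: 0.008
gripper_force: 37.1
```

The force rise means it's on the stop. I'll back away.

Call:
arm_command:
  moves:
    - [1,-2,0,-6,0,0,0]
    - [1,-5,0,-10,0,0,0]
    - [1,-5,0,-20,0,0,0]
    - [1,-10,0,-40,0,0,0]
    - [1,-10,0,-40,0,0,0]

```text
t: 7.58
ee_pos: [504.4, 94.5, 161.2]
ee_rot: [-3.135, 0.202, -0.003]
wrist_force: [0.3, 0.5, 0.3]
grip_width: 0.004
gripper_force: 0.0
```

Call:
arm_command:
  moves:
    - [1,-30,0,-40,0,0,0]
    - [1,0,0,0,0,0,0]
    - [1,0,0,0,0,0,0]

```text
t: 7.95
ee_pos: [474.7, 98.3, 199.6]
ee_rot: [-3.135, 0.201, -0.002]
wrist_force: [-0.1, 0.8, 0.1]
grip_width: 0.008
gripper_force: 0.0
```

```bash
python3 - <<'E'
from h import *
s=arm.state();print(s["t"],s["ee_pos"],s["wrist_force"])
im=capture("wrist");cv2.imwrite("pics/w2.png",im)
a=cv2.resize(capture("side")[:,:],(512,384));cv2.imwrite("pics/s2.png",a)
for q in("dish_mid","pot_mid","rack_mid"):
  print(q,[np.round(r["xyz"]) for r in tip_of("side",q)[:1]])
E
```

```text
7.95 [474.69346096  98.33820916 199.64095889] [-0.12795426  0.8273908   0.13174223]
dish_mid [array([623., -55.,  86.])]
pot_mid [array([560., 431.,  34.])]
rack_mid [array([ 511., -493.,   35.])]
```

View pics/w2.png

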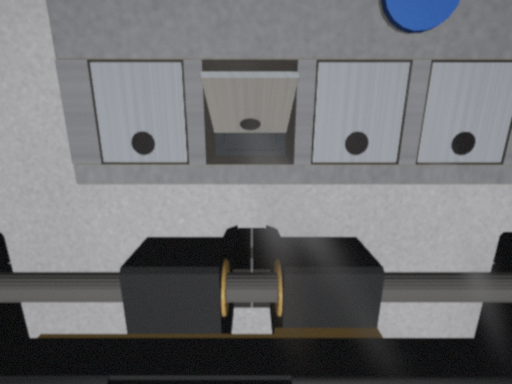

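View pics/s2.png

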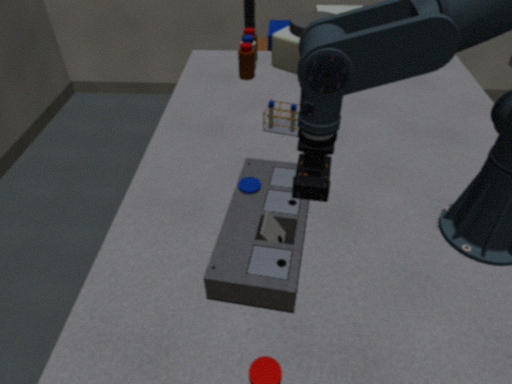

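The wrist view shows the second hatch standing wide open, with its mark low at (250,124) and the other three flush. The side view agrees at (275,228), and the dish, pot and rack haven't moved.

```bash
python3 -c "
from workcell import arm
print(arm.sign_off())"
```

```text
the job is handed in; nothing more can be done
None
```

Hatch 2, second from the left, was the loose one: I pushed it to its stop and left it standing open. Hatches 3 and 4 were firm and hatch 1 was not pressed. The dish, pot and rack did not move, and the job was handed in at about 8 s.

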